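# Stack the sample jars for collection and add the temperature logger

### The job

Make up the sample set for the cold store: seat the widest white jar in the round steel dock, the middle jar in the top of the widest, and the narrowest jar in the top of the middle one, in that order, all upright. Then pull the pen-shaped temperature logger sideways out through the mouth of its spring clip and stand it, foot down, fully home in the well of the narrowest jar. Leave the glass beaker and the blue-capped bottle where they are.

Things in the scene. Friction and masses are not known exactly. Their poses are not given: they have to be found in the camera images.
- wide_jar: The widest sample jar: plain white closed plastic cylinder, 62 mm diameter, 40 mm high, about 180 g, loose. Its top is a round recess 57 mm across and 5 mm deep with a thin rim; it is gripped from outside across its diameter. Origin: centre of its underside, z up along its axis.
- mid_jar: The middle sample jar: same white plastic, 52 mm diameter, 46 mm high, about 140 g, loose. Its foot fits the widest jar's recess with 2.5 mm play all round and then stands 35 mm above that jar's underside. Top recess 47 mm across, 5 mm deep; it is gripped from outside across its diameter. Origin: centre of its underside, z up along its axis.
- narrow_jar: The narrowest jar: same white plastic, 42 mm diameter, 56 mm high, about 100 g, loose. Its foot fits the middle jar's recess with 2.5 mm play and then stands 41 mm above that jar's underside. Round well in its top, 29 mm across, 30 mm deep (floor 26 mm above underside); it is gripped from outside across its diameter. Origin: centre of its underside, z up along its axis.
- logger: Temperature logger: upright cylinder 115 mm long, 60 g, loose. Lower 48 mm: steel foot, 24 mm diameter; above: grey body, 18 mm diameter. It stands in the clip, underside 6 mm above the bench; the body is free to grip from above from 71 mm over its underside. The thick foot is under the jaws: draw it sideways clear before raising. Origin: centre of underside, z up its axis.
- dock: Collection dock: round polished steel plate fixed to the bench, 84 mm diameter, with a raised ring on it. The seat inside the ring is 70 mm across, its floor 6 mm above the bench, the ring's top 10 mm above the bench. Origin: centre of its underside on the bench, z up.
- clip: Fixed spring-clip stand: base plate 62 x 44 mm, 6 mm thick; grey post 34 mm wide, 72 mm high, at x 18 to 32 mm; black C-clip of two sprung jaws 58 to 70 mm above the bench. Origin: on the held logger's axis, bench height. x points from logger to post; the mouth opens along -x, roughly towards the robot. It resists with 5 to 10 N, then snaps open; after 30 mm along -x the logger is clear.
- beaker: Bystander: empty clear glass beaker, rim 64 mm across, 75 mm high, loose. Not to be moved. Origin: centre of its underside.
- bottle: Bystander: clear plastic bottle with a blue cap and paper label, 56 mm diameter, 110 mm high, loose. Not to be moved. Origin: centre of its underside.
Things that resemble listed ones, but are neither listed nor needed, are in the scene too. What is shaped like the narrow_jar but red is not meant.

How it is judged:
By the outcome, as a careful person would: the job done as asked, in the order asked, and still so for the second after the job is handed in, with the robot touching nothing.
It also fails if it takes over 120 s, if anything falls off the work surface, if the arm or the gripper's body presses on something with over 40 N, if the wrist force passes 120 N, or if a joint passes its speed limit or range.

### The arm

A 7-joint arm with a two-finger parallel gripper is mounted at the origin on the work surface. World frame = base frame: x ahead of the robot, y to its left, z up, the work surface at z = 0. Lengths are in m, angles in degrees, forces in N, time in s.
With the tool pointing down it reaches from about 0.425 to 0.875 m from the base axis. Payload 4.7 kg.
Tool frame: the origin (TCP) lies at the very end of the fingers, on their centre line; the grasp point (between the pads) lies 19 mm behind it; z points along the fingers, y is the line along which they close (so a half turn about z gives the same grasp; the last joint's range is limited). The gripper opens to 87 mm and grips with 3 to 60 N. Pads are 19 mm wide; open, the fingers measure 117 mm over their backs; the gripper's body (75 mm by 190 mm) begins 51 mm behind the grasp point.
Start: joints at [-65.254, 18.392, -4.016, 83.108, 1.295, 78.541, -3.26], TCP at [0.264, 0.594, 0.223] pointing down, gripper open.
Joint ranges: [-163.93, 163.93], [-17.29, 119.83], [-79.2, 71.16], [3.27, 140.29], [-89.18, 269.18], [5.43, 117.66], [-154.24, 154.24]. Speed limits (degrees/s): [147.25, 147.25, 180, 180, 180, 180, 180].

### API

Orientations are given as [roll, pitch, yaw] about the fixed x, y, z axes, in that order (R = Rz(yaw) Ry(pitch) Rx(roll)).
In Python, from cell import get_obs, eyes, env gives the robot as it stands.
- The arm moves only by the tool servo_tool, never from a script. Its argument "series" is a list that holds one entry, the list of rows, each a list of 7 numbers: the shift along the tool's x, y, z in units of 300 mm (1.0 is 300 mm), then the turn, a rotation vector about the tool's x, y, z in units of pi rad (1.0 is pi rad), then the opening, from 0 (shut) to 1 (fully open). In form: [[[tx, ty, tz, wx, wy, wz, gripper], ...]]. A call has 1 to 12 rows; each row is the pose to reach, as a shift and turn from the pose commanded when the call began, along the tool's axes at that moment, turning the shorter way round; what a row does not reach only later rows make up. A row lasts 1/12 s, in which the tool goes at most 41.7 mm and 7.16 degrees, less where a joint would pass 70% of its speed; a pose out of reach is approached as far as the arm can. A call with a number of a shift or a turn outside -1 to 1 is refused whole. A call with a gripper value outside its range is refused whole. The fingers move at their own pace and stop on an object; "grip_force" is the grip in N (left out, the last holds). Time passes only in rows, so rows that repeat a pose let the fingers close. It gives the time, the measured TCP pose, the force, the opening and the grip force at its end, in the units of the state.
- get_obs(): the state, without advancing time (a new reading comes with each control period).
- eyes.read_camera(name): name is "side" or "top"; returns a dict with "frame" (384x512x3 uint8, red, green, blue), "depth" (384x512 float32, m along the optical axis (not along the pixel's ray), 0 where there is no reading), "fx", "fy", "cx", "cy" (pixels), "distortion" ([k1, k2, p1, p2, k3] as OpenCV has them; the pictures are not rectified), "origin" and "rotation" of the camera in the world. Camera axes: x right, y down, z forward; pixel columns grow to the right and rows downward; lengths in m; the calibration is good to about 2 mm. A picture is of the moment at which its call begins.
- env.sign_off(): hands the job in; it is judged then, once.
The state is a dict: "time_s": time; "qpos": joint angles; "joint_velocities": joint speeds; "effort": joint torques, N m; "tool_pos": TCP position; "tool_rot": TCP orientation; "force": force on the tool from outside, world axes, zero at the start; "wrist_torque": the same for the moment, N m; "grip_width": finger opening in m; "grasp_force": force on a finger pad.
Only numpy, scipy, OpenCV 4.12 (cv2) and the standard library are available. Lean on these libraries where they do the work, as an engineer would, in place of code of your own. Each camera call takes 0.05 s, during which the arm holds its last target. There are 200 camera calls.

## Working session

There is one attempt and no reset: what is moved stays moved. The work goes in short steps, Python scripts to look and compute and a tool call to move; the robot and the scene stay as the last step left them, time stands still between calls to the robot, and variables do not carry over. Pictures are saved under pics/ and viewed, at most 14 in all, crops included, and the job is handed in when it is done.

Besides the shell and the picture viewer there is one more tool, called after "Emit:" in YAML: its name, and indented under it one key for each argument. servo_tool: Moves the arm, as the interface text tells. Shifts and turns lie within -1 to 1; 1 stands for 300 mm of shift or pi rad of turn. Its arguments: {"type":"object","properties":{"series":{"type":"array"},"grip_force":{"type":"number"}},"required":["series"]}

```bash
mkdir -p pics; cat > h.py <<'E'
import numpy as np, cv2
from cell import get_obs, eyes, env
def cam(n):
    c=eyes.read_camera(n); c['K']=np.array([[c['fx'],0,c['cx']],[0,c['fy'],c['cy']],[0,0,1.]])
    c['R']=np.array(c['rotation']); c['o']=np.array(c['origin']); c['d']=np.array(c['distortion']); return c
def ray(c,px):
    p=cv2.undistortPoints(np.array(px,float).reshape(-1,1,2),c['K'],c['d'])[:,0]
    return np.c_[p,np.ones(len(p))]@c['R'].T
def onplane(c,px,z):
    r=ray(c,px); return c['o']+r*((z-c['o'][2])/r[:,2])[:,None]
def cloud(c):
    h,w=c['depth'].shape; u,v=np.meshgrid(np.arange(w),np.arange(h))
    r=ray(c,np.stack([u,v],-1).reshape(-1,2)); return (c['o']+r*c['depth'].reshape(-1,1)).reshape(h,w,3)
def save(c,n): cv2.imwrite('pics/'+n,cv2.cvtColor(cv2.resize(c['frame'],None,fx=1.5,fy=1.5),cv2.COLOR_RGB2BGR))
E
python3 - <<'E'
from h import *
for n in('top','side'):
    c=cam(n); save(c,n+'0.png'); print(n,c['o'],c['R'].round(3).tolist(),c['K'][0],c['d'])
    np.save(n+'.npy',c,allow_pickle=True)
print(get_obs())
E
```

```text
top [0.50781445 0.01514084 1.0180263 ] [-177.359, 0.317, -91.229] [388.82195126   0.         251.77407869] [-0.05332744  0.          0.          0.          0.        ]
side [0.43163431 0.59935534 0.79256915] [-141.497, 0.311, -166.694] [368.09308984   0.         252.69770209] [-0.02478929  0.          0.          0.          0.        ]
{'time_s': 0.1, 'qpos': array([-65.25136076,  18.43290811,  -4.01681881,  83.16902701,
         1.29480563,  78.53986355,  -3.2613589 ]), 'joint_velocities': array([ 0.02010966, -0.14963643, -0.03900928, -0.19856619,  0.0067935 ,
        0.05567128,  0.03535163]), 'effort': array([ 1.35153260e-05, -4.92575991e+01, -4.05539470e-01, -3.13395488e+01,
       -6.40926207e-02,  3.96400702e-02,  8.57395707e-05]), 'tool_pos': array([0.26359409, 0.59360875, 0.22158287]), 'tool_rot': array([-1.79903428e+02,  4.89542301e-03,  1.56060808e+02]), 'force': array([-0.62031518, -0.36302848,  0.24295126]), 'wrist_torque': array([ 0.00519108,  0.02341175, -0.00534684]), 'grasp_force': 0.0, 'grip_width': 0.08717948908081831}
```

View pics/top0.png

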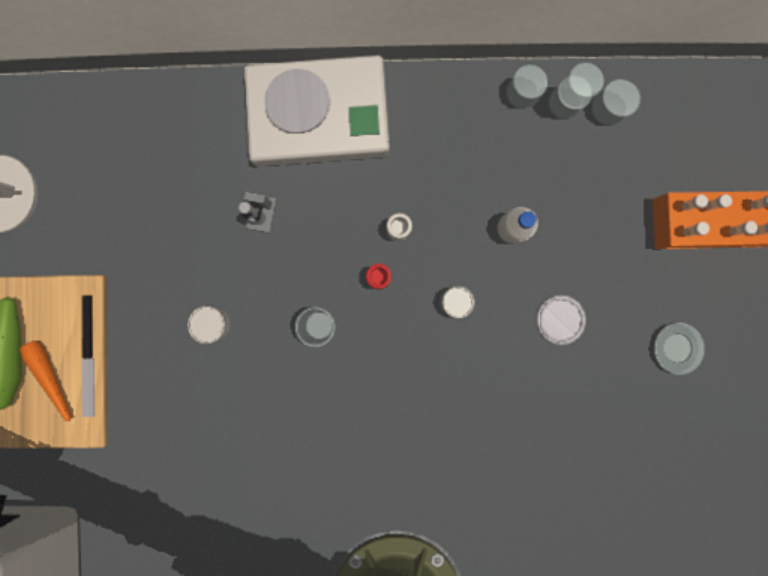

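View pics/side0.png

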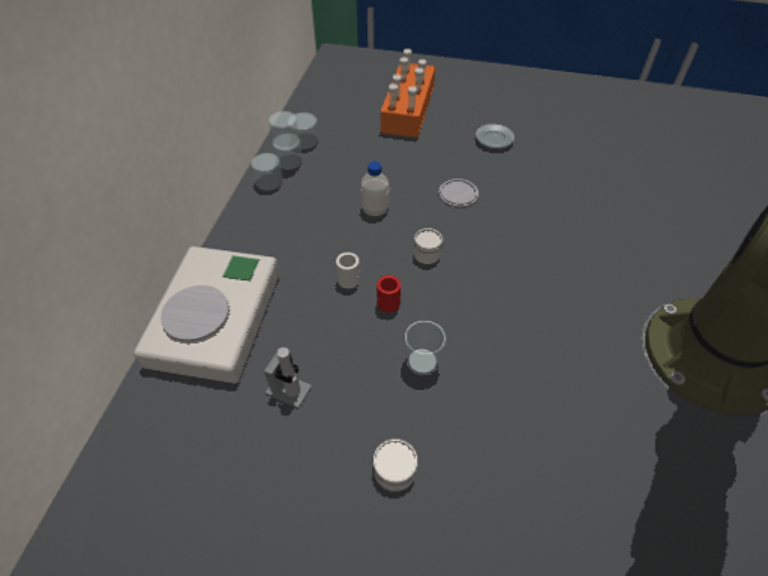

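Top view (enlarged pixels):
- The white jars are wide (207,325), mid (458,302) and narrow (399,227). The red (378,277) is a decoy.
- The steel ring plate at (561,320) fits the dock. The glass dish at (679,348) and the scale pan at (297,100) don't.
- The clip and logger are at (255,212), the beaker at (315,327) and the bottle at (518,225).

Next I'll measure these and confirm with one crop.

```bash
cat >> h.py <<'E'
from scipy.spatial.transform import Rotation as Ro
_cam=cam
def cam(n):
    c=eyes.read_camera(n); c['K']=np.array([[c['fx'],0,c['cx']],[0,c['fy'],c['cy']],[0,0,1.]])
    c['R']=Ro.from_euler('xyz',c['rotation'],degrees=True).as_matrix(); c['o']=np.array(c['origin']); c['d']=np.array(c['distortion']); return c
E
python3 - <<'E'
from h import *
T=cam('top');S=cam('side')
seeds={'wide':(207,325,.04),'mid':(458,302,.046),'narrow':(399,227,.056),'dock':(561,320,.010),'beaker':(315,327,.075),'bottle':(518,225,.11),'red':(378,277,.056),'log':(245,209,.121)}
C={'top':cloud(T),'side':cloud(S)}
for n,(u,v,z) in seeds.items():
    p=onplane(T,[(u/1.5,v/1.5)],z)[0]; print(n,'seed',p[:2].round(3))
    for k,c in C.items():
        d=np.hypot(c[...,0]-p[0],c[...,1]-p[1]); near=d<.05
        zz=c[...,2][near]
        m=near&(abs(c[...,2]-z)<.004)
        if m.sum()<5: print('  ',k,'few',zz.max() if len(zz) else 0);continue
        (cx,cy),r=cv2.minEnclosingCircle(c[m][:,:2].astype(np.float32)); print('  ',k,m.sum(),round(cx,4),round(cy,4),'r',round(r,4),'zmax',zz.max().round(4))
p=onplane(T,[(255/1.5,212/1.5)],.006)[0]
for k,c in C.items():
    for lo,hi in((.003,.009),(.069,.075),(.115,.127)):
        m=(np.hypot(c[...,0]-p[0],c[...,1]-p[1])<.06)&(c[...,2]>lo)&(c[...,2]<hi)
        if m.sum()>3: print(k,lo,m.sum(),cv2.minAreaRect(c[m][:,:2].astype(np.float32)*1000))
a=cv2.resize(T['frame'][120:165,145:200],None,fx=7,fy=7,interpolation=2);b=cv2.resize(S['frame'][220:280,165:220],None,fx=7,fy=7,interpolation=2)
cv2.imwrite('pics/clip.png',np.hstack([np.vstack([a,np.zeros((105,385,3),np.uint8)]),b])[...,::-1])
E
```

```text
wide seed [0.477 0.309]
   top 180 0.4771 0.3111 r 0.0314 zmax 0.0445
   side 299 0.4814 0.313 r 0.0311 zmax 0.0443
mid seed [ 0.507 -0.113]
   top 118 0.5072 -0.1125 r 0.0259 zmax 0.0489
   side 129 0.512 -0.1116 r 0.0276 zmax 0.0493
narrow seed [ 0.633 -0.018]
   top 110 0.6365 -0.0168 r 0.0209 zmax 0.06
   side 92 0.6409 -0.016 r 0.0215 zmax 0.06
dock seed [ 0.472 -0.296]
   top 445 0.4732 -0.2961 r 0.0417 zmax 0.0136
   side 300 0.4769 -0.2952 r 0.0424 zmax 0.0145
beaker seed [0.472 0.122]
   top 104 0.4723 0.1245 r 0.0319 zmax 0.0789
   side 135 0.4757 0.1249 r 0.0326 zmax 0.0784
bottle seed [ 0.626 -0.203]
   top 98 0.6352 -0.2179 r 0.0131 zmax 0.1132
   side 52 0.6392 -0.2151 r 0.0145 zmax 0.1132
red seed [0.551 0.019]
   top 111 0.5533 0.0196 r 0.0207 zmax 1.018
   side 105 0.5577 0.0206 r 0.0213 zmax 0.0595
log seed [0.659 0.223]
   top 45 0.6617 0.2237 r 0.0087 zmax 0.1236
   side 54 0.666 0.2274 r 0.0095 zmax 0.124
top 0.003 202 ((670.418701171875, 232.5819091796875), (108.75782775878906, 111.84618377685547), 22.283842086791992)
top 0.069 94 ((674.390869140625, 223.785888671875), (32.101871490478516, 42.151512145996094), 70.45329284667969)
top 0.115 47 ((661.1032104492188, 223.19891357421875), (15.645564079284668, 15.865458488464355), 89.84209442138672)
side 0.003 248 ((671.802734375, 242.82467651367188), (109.60928344726562, 97.59668731689453), 26.02733612060547)
side 0.069 119 ((676.0701904296875, 224.69384765625), (32.02322769165039, 41.50431442260742), 80.1772232055664)
side 0.115 55 ((665.2344360351562, 227.51808166503906), (17.271425247192383, 15.140149116516113), 1.8285791873931885)
```

View pics/clip.png

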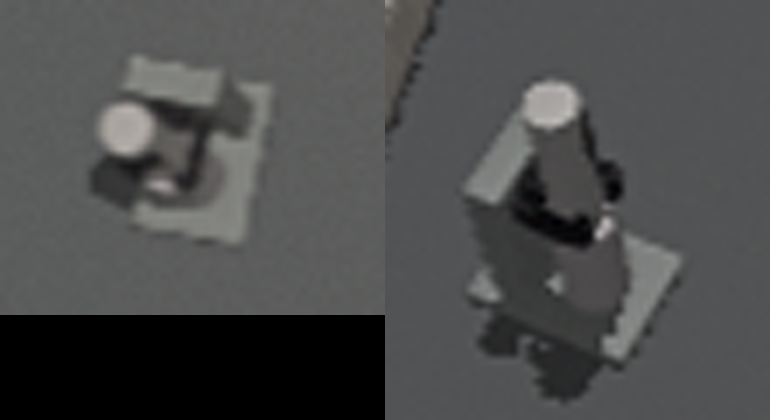

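The crop shows the logger's light top leaning away from the top camera, held in the black jaws with the post behind it at larger x. The post's far edge runs (130,55) to (222,72), so clip x points at a yaw of about -11.5° and the mouth faces the robot. The two cameras agree to about 4 mm and all the sizes fit, so I'll start moving.

Emit:
servo_tool:
  series:
    - [[-0.96,-0.53,0.1,0,0,0.367,1],[-0.96,-0.53,0.1,0,0,0.367,1],[-0.96,-0.53,0.1,0,0,0.367,1],[-0.96,-0.53,0.1,0,0,0.367,1],[-0.96,-0.53,0.1,0,0,0.367,1],[-0.96,-0.53,0.1,0,0,0.367,1],[-0.96,-0.53,0.1,0,0,0.367,1],[-0.96,-0.53,0.1,0,0,0.367,1],[-0.96,-0.53,0.1,0,0,0.367,1],[-0.96,-0.53,0.1,0,0,0.367,1],[-0.96,-0.53,0.1,0,0,0.367,1],[-0.96,-0.53,0.1,0,0,0.367,1]]
  grip_force: 20

```text
time_s: 1.2
tool_pos: [0.4622, 0.3321, 0.1924]
tool_rot: [-180.0, -0.0, 90.1]
force: [0.2, 0.9, -0.1]
grip_width: 0.0869
grasp_force: 0.0
```

Emit:
servo_tool:
  series:
    - [[-0.067,0.056,0.2,0,0,0,1],[-0.067,0.056,0.3,0,0,0,1],[-0.067,0.056,0.4,0,0,0,1],[-0.067,0.056,0.5,0,0,0,1],[-0.067,0.056,0.56,0,0,0,1],[-0.067,0.056,0.595,0,0,0,1],[-0.067,0.056,0.595,0,0,0,1],[-0.067,0.056,0.595,0,0,0,0.6],[-0.067,0.056,0.595,0,0,0,0.6],[-0.067,0.056,0.595,0,0,0,0.6],[-0.067,0.056,0.595,0,0,0,0.6],[-0.067,0.056,0.595,0,0,0,0.6]]

```text
time_s: 2.2
tool_pos: [0.48, 0.3124, 0.0153]
tool_rot: [179.9, -0.1, 90.0]
force: [1.6, 0.6, 3.3]
grip_width: 0.0614
grasp_force: 16.5
```

Gripped at 61.4 mm. I'll open, turn 90° and grip along y so the jar is centred both ways.

Emit:
servo_tool:
  series:
    - [[0,0,0,0,0,0,1],[0,0,0,0,0,0,1],[0,0,0,0,0,0,1],[0,0,0,0,0,-0.1,1],[0,0,0,0,0,-0.2,1],[0,0,0,0,0,-0.3,1],[0,0,0,0,0,-0.4,1],[0,0,0,0,0,-0.5,1],[0,0,0,0,0,-0.5,1],[0,0,0,0,0,-0.5,1],[0,0,0,0,0,-0.5,1],[0,0,0,0,0,-0.5,1]]

```text
time_s: 3.2
tool_pos: [0.4792, 0.3117, 0.0139]
tool_rot: [-180.0, -0.0, 154.8]
force: [-0.8, -0.6, -0.4]
grip_width: 0.087
grasp_force: 0.0
```

Emit:
servo_tool:
  series:
    - [[0,0,0,0,0,-0.1,1],[0,0,0,0,0,-0.14,1],[0,0,0,0,0,-0.14,1],[0,0,0,0,0,-0.14,0.6],[0,0,0,0,0,-0.14,0.6],[0,0,0,0,0,-0.14,0.6],[0,0,0,0,0,-0.14,0.6],[0,0,0,0,0,-0.14,0.6]]

```text
time_s: 3.87
tool_pos: [0.4793, 0.3119, 0.0141]
tool_rot: [180.0, 0.0, 179.6]
force: [-0.1, 0.4, -0.8]
grip_width: 0.0618
grasp_force: 20.0
```

Emit:
servo_tool:
  series:
    - [[0,0,-0.08,0,0,0,0.6],[0,0,-0.2,0,0,0,0.6],[0,0,-0.32,0,0,0,0.6],[0,0,-0.44,0,0,0,0.6],[0,-0.05,-0.54,0,0,0,0.6],[0,-0.15,-0.6,0,0,0.03,0.6],[0,-0.27,-0.6,0,0,0.06,0.6],[0,-0.4,-0.6,0,0,0.1,0.6],[0,-0.53,-0.6,0,0,0.13,0.6],[0,-0.66,-0.6,0,0,0.16,0.6],[0,-0.79,-0.6,0,0,0.19,0.6],[0,-0.9,-0.6,0,0,0.22,0.6]]
  grip_force: 30

```text
time_s: 4.87
tool_pos: [0.4769, 0.0388, 0.1938]
tool_rot: [-180.0, -0.0, 139.7]
force: [0.9, -1.1, -2.0]
grip_width: 0.0614
grasp_force: 30.5
```

Emit:
servo_tool:
  series:
    - [[-0.09,-0.11,0,0,0,0.03,0.6],[-0.18,-0.22,0,0,0,0.06,0.6],[-0.27,-0.33,0,0,0,0.09,0.6],[-0.36,-0.45,0,0,0,0.12,0.6],[-0.45,-0.56,0,0,0,0.15,0.6],[-0.54,-0.67,0,0,0,0.18,0.6],[-0.62,-0.77,0,0,0,0.21,0.6],[-0.68,-0.84,0.06,0,0,0.24,0.6],[-0.708,-0.877,0.16,0,0,0.27,0.6],[-0.708,-0.877,0.28,0,0,0.28,0.6],[-0.708,-0.877,0.38,0,0,0.28,0.6],[-0.708,-0.877,0.42,0,0,0.28,0.6]]

```text
time_s: 5.87
tool_pos: [0.4683, -0.2947, 0.0633]
tool_rot: [-179.6, -0.2, 89.6]
force: [-0.6, 1.1, -1.6]
grip_width: 0.0612
grasp_force: 30.5
```

```bash
python3 - <<'E'
from h import *
print(get_obs()['tool_pos'],get_obs()['tool_rot'])
S=cam('side');T=cam('top');a=T['frame'][190:240,345:405];b=S['frame'][90:150,270:330]
cv2.imwrite('pics/dock1.png',np.hstack([cv2.resize(a,(400,333),interpolation=2),cv2.resize(b,(333,333),interpolation=2)])[...,::-1])
E
```

```text
[ 0.46828074 -0.29468012  0.06331318] [-1.79575620e+02 -1.74212653e-01  8.95759132e+01]
```

View pics/dock1.png

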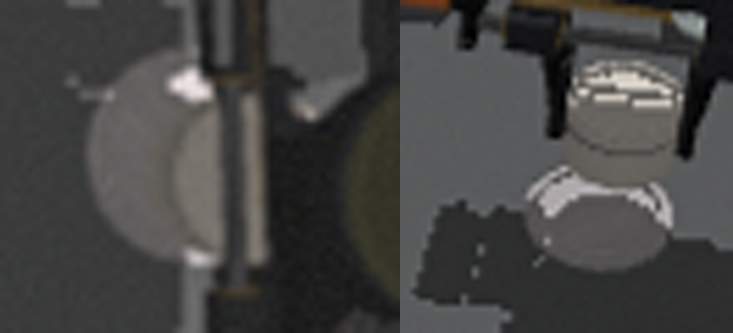

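The crop shows the wide jar held above the steel ring. I'll compare the jar as seen by the cameras with the TCP to get the camera bias.

Emit:
servo_tool:
  series:
    - [[0,0,0,0,0,0,0.6],[0,0,0,0,0,0,0.6],[0,0,0,0,0,0,0.6]]

```text
time_s: 6.22
tool_pos: [0.4733, -0.2968, 0.0703]
tool_rot: [179.8, 0.1, 89.7]
force: [-0.5, 0.4, -2.0]
grip_width: 0.0613
grasp_force: 30.5
```

```bash
python3 - <<'E'
from h import *
from scipy.optimize import least_squares
o=get_obs();p=o['tool_pos'];print(p,o['tool_rot'],o['force'])
def fit(q,r):
    f=least_squares(lambda c:np.hypot(*(q-c).T)-r,q.mean(0),loss='soft_l1',f_scale=.001);return f.x.round(4),round(np.sqrt(f.cost/len(q)),5)
for n in('side','top'):
    c=cam(n);X=cloud(c);d=np.hypot(X[...,0]-p[0],X[...,1]-p[1]);top=p[2]-.014+.04
    wh=(c['frame'].min(-1)>60)&(d<.045)
    m=wh&(X[...,2]>top-.03)&(X[...,2]<top-.004)
    q=X[m][:,:2]; q=q[np.hypot(*(q-p[:2]).T)>.026]; print(n,len(q),fit(q,.031))
E
```

```text
[ 0.47330823 -0.29680846  0.07030377] [1.79778367e+02 7.07331371e-02 8.96879386e+01] [-0.48345439  0.43851904 -1.9629344 ]
side 152 (array([ 0.4756, -0.298 ]), np.float64(0.00077))
top 90 (array([ 0.4709, -0.2992]), np.float64(0.00076))
```

Emit:
servo_tool:
  series:
    - [[0.006,0.006,0.03,0,0,0,0.6],[0.006,0.006,0.06,0,0,0,0.6],[0.006,0.006,0.09,0,0,0,0.6],[0.006,0.006,0.12,0,0,0,0.6],[0.006,0.006,0.14,0,0,0,0.6],[0.006,0.006,0.155,0,0,0,0.6],[0.006,0.006,0.165,0,0,0,0.6],[0.006,0.006,0.165,0,0,0,0.6],[0.006,0.006,0.165,0,0,0,0.6]]

```text
time_s: 7.07
tool_pos: [0.4726, -0.2941, 0.0199]
tool_rot: [-179.9, -0.1, 89.6]
force: [-6.5, 5.0, 13.5]
grip_width: 0.0616
grasp_force: 30.3
```

Emit:
servo_tool:
  series:
    - [[0,0,0,0,0,0,0.75],[0,0,0,0,0,0,0.9],[0,0,0,0,0,0,1],[0,0,0,0,0,0,1],[0,0,-0.1,0,0,0,1],[0,0,-0.2,0,0,0,1],[0,0,-0.32,0,0,0,1],[0.12,0.1,-0.42,0,0,0,1],[0.24,0.1,-0.42,0,0,0,1],[0.36,0.1,-0.42,0,0,0,1],[0.48,0.1,-0.42,0,0,0,1],[0.6,0.11,-0.42,0,0,0,1]]
  grip_force: 20

```text
time_s: 8.07
tool_pos: [0.5075, -0.1128, 0.1449]
tool_rot: [179.9, -0.0, 89.7]
force: [1.3, -1.1, 0.3]
grip_width: 0.0873
grasp_force: 0.0
```

```bash
python3 - <<'E'
from h import *
print(get_obs()['tool_pos'])
ims=[]
for n in('side','top'):
    c=cam(n);X=cloud(c);f=c['frame']
    d=np.hypot(X[...,0]-.474,X[...,1]+.295)
    for lab,m in(('jar',(d<.045)&(abs(X[...,2]-.046)<.005)),('dock',(d<.05)&(X[...,2]>.004)&(X[...,2]<.017))):
        q=X[m]; print(n,lab,m.sum(),cv2.minEnclosingCircle(q[:,:2].astype(np.float32)),np.percentile(q[:,2],[5,50,95]).round(4))
        if lab=='jar': A=np.c_[q[:,:2]-q[:,:2].mean(0),np.ones(len(q))];print(' tilt deg',np.degrees(np.linalg.lstsq(A,q[:,2],rcond=None)[0][:2]).round(2))
    u=f[185:245,345:405] if n=='top' else f[95:155,270:340]; ims.append(cv2.resize(u,(390,390),interpolation=2))
cv2.imwrite('pics/dock2.png',np.hstack(ims)[...,::-1])
E
```

```text
[ 0.50747669 -0.11281174  0.14489512]
side jar 87 ((0.4748179316520691, -0.29452139139175415), 0.03274838253855705) [0.0413 0.0432 0.0484]
 tilt deg [-1.29 -0.92]
side dock 158 ((0.4761577248573303, -0.29657623171806335), 0.04591977596282959) [0.0052 0.0085 0.0152]Traceback (most recent call last):
  File "<stdin>", line 8, in <module>
    return _quantile_unchecked(
        a, q, axis, out, overwrite_input, method, keepdims, weights)
    return _ureduce(a,
                    func=_quantile_ureduce_func,
    ...<5 lines>...
                    overwrite_input=overwrite_input,
                    method=method)
    r = func(a, **kwargs)
    result = _quantile(arr,
                       quantiles=q,
    ...<2 lines>...
                       out=out,
                       weights=wgt)
    slices_having_nans = np.isnan(arr[-1, ...])
                                  ~~~^^^^^^^^^
IndexError: index -1 is out of bounds for axis 0 with size 0
```

Emit:
servo_tool:
  series:
    - [[0,0.005,0.1,0,0,0,1],[0,0.005,0.2,0,0,0,1],[0,0.005,0.3,0,0,0,1],[0,0.005,0.4,0,0,0,1],[0,0.005,0.437,0,0,0,1],[0,0.005,0.437,0,0,0,0.5],[0,0.005,0.437,0,0,0,0.5],[0,0.005,0.437,0,0,0,0.5],[0,0.005,0.437,0,0,0,0.5],[0,0.005,0.437,0,0,0,0.5],[0,0.005,0.437,0,0,0,0.5],[0,0.005,0.437,0,0,0,0.5]]

```text
time_s: 9.17
tool_pos: [0.5097, -0.1147, 0.0145]
tool_rot: [179.9, -0.0, 89.7]
force: [-0.4, 0.5, 3.4]
grip_width: 0.0512
grasp_force: 20.0
```

Emit:
servo_tool:
  series:
    - [[0,0,0,0,0,0,1],[0,0,0,0,0,0,1],[0,0,0,0,0,0,1],[0,0,0,0,0,-0.04,1],[0,0,0,0,0,-0.08,1],[0,0,0,0,0,-0.12,1],[0,0,0,0,0,-0.16,1],[0,0,0,0,0,-0.2,1],[0,0,0,0,0,-0.24,1],[0,0,0,0,0,-0.28,1],[0,0,0,0,0,-0.32,1],[0,0,0,0,0,-0.36,1]]

```text
time_s: 10.17
tool_pos: [0.5088, -0.1147, 0.0132]
tool_rot: [-180.0, -0.0, 154.5]
force: [-0.0, 0.4, -0.7]
grip_width: 0.0869
grasp_force: 0.0
```

Emit:
servo_tool:
  series:
    - [[0,0,0,0,0,-0.04,1],[0,0,0,0,0,-0.08,1],[0,0,0,0,0,-0.12,1],[0,0,0,0,0,-0.14,1],[0,0,0,0,0,-0.14,0.5],[0,0,0,0,0,-0.14,0.5],[0,0,0,0,0,-0.14,0.5],[0,0,0,0,0,-0.14,0.5],[0,0,0,0,0,-0.14,0.5],[0,0,0,0,0,-0.14,0.5]]

```text
time_s: 11.0
tool_pos: [0.509, -0.1146, 0.0135]
tool_rot: [180.0, 0.0, 179.3]
force: [0.4, 1.1, 0.1]
grip_width: 0.0549
grasp_force: 0.3
```

```bash
python3 - <<'E'
from h import *
S=cam('side')['frame'][95:155,260:350];T=cam('top')['frame'][180:250,290:405]
cv2.imwrite('pics/dock3.png',np.hstack([cv2.resize(S,(450,300),interpolation=2),cv2.resize(T,(345,300),interpolation=2)])[...,::-1])
E
```

```text
(no output)
```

View pics/dock3.png

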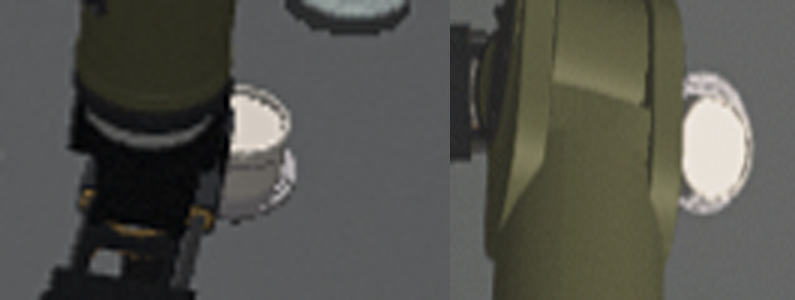

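The wide jar sits upright inside the ring: side view (260,110), top view (715,145). Now I'll grip the mid jar fully, lift it and carry it over.

Emit:
servo_tool:
  series:
    - [[0,0,0,0,0,0,0.5],[0,0,0,0,0,0,0.5],[0,0,0,0,0,0,0.5],[0,0,-0.1,0,0,0,0.5],[0,0,-0.2,0,0,0,0.5],[0,0,-0.3,0,0,0,0.5],[0,-0.04,-0.4,0,0,0,0.5],[0.02,-0.14,-0.4,0,0,0,0.5],[0.04,-0.25,-0.4,0,0,0,0.5],[0.07,-0.36,-0.4,0,0,0,0.5],[0.1,-0.48,-0.4,0,0,0,0.5],[0.116,-0.57,-0.4,0,0,0,0.5]]

```text
time_s: 12.1
tool_pos: [0.4701, -0.2887, 0.1334]
tool_rot: [-179.9, -0.0, 179.2]
force: [0.4, -0.4, -1.7]
grip_width: 0.0513
grasp_force: 20.0
```

Emit:
servo_tool:
  series:
    - [[0,-0.029,0,0,0,0,0.5],[0,-0.029,0,0,0,0,0.5],[0,-0.029,0,0,0,0,0.5],[0,-0.029,0,0,0,0,0.5],[0,-0.029,0,0,0,0,0.5],[0,-0.029,0,0,0,0,0.5]]

```text
time_s: 12.6
tool_pos: [0.4727, -0.2922, 0.1333]
tool_rot: [180.0, 0.0, 179.5]
force: [0.0, -0.3, -0.5]
grip_width: 0.0513
grasp_force: 20.0
```

Emit:
servo_tool:
  series:
    - [[0.002,-0.006,0.04,0,0,0,0.5],[0.002,-0.006,0.1,0,0,0,0.5],[0.002,-0.006,0.15,0,0,0,0.5],[0.002,-0.006,0.19,0,0,0,0.5],[0.002,-0.006,0.21,0,0,0,0.5],[0.002,-0.006,0.225,0,0,0,0.5],[0.002,-0.006,0.24,0,0,0,0.5],[0.002,-0.006,0.25,0,0,0,0.5],[0.002,-0.006,0.257,0,0,0,0.5],[0.002,-0.006,0.259,0,0,0,0.5],[0.002,-0.006,0.259,0,0,0,0.5]]

```text
time_s: 13.52
tool_pos: [0.4717, -0.2958, 0.056]
tool_rot: [-180.0, 0.0, 179.3]
force: [-0.3, 0.3, -1.6]
grip_width: 0.0511
grasp_force: 20.0
```

Emit:
servo_tool:
  series:
    - [[0,0.004,0.003,0,0,0,0.5],[0,0.004,0.006,0,0,0,0.5],[0,0.004,0.007,0,0,0,0.5],[0,0.004,0.007,0,0,0,0.5]]

```text
time_s: 13.85
tool_pos: [0.4719, -0.2945, 0.0545]
tool_rot: [180.0, 0.1, 179.3]
force: [-1.1, 2.5, 4.7]
grip_width: 0.0511
grasp_force: 20.0
```

Emit:
servo_tool:
  series:
    - [[0,0,0,0,0,0,0.8],[0,0,0,0,0,0,1],[0,0,0,0,0,0,1],[0,0,0,0,0,0,1],[0,0,-0.12,0,0,0,1],[0,0,-0.25,0,0,0,1],[0,0,-0.37,0,0,0,1],[-0.05,0.08,-0.42,0,0,0.03,1],[-0.1,0.18,-0.42,0,0,0.06,1],[-0.16,0.28,-0.42,0,0,0.09,1],[-0.22,0.38,-0.42,0,0,0.12,1],[-0.28,0.48,-0.42,0,0,0.13,1]]

```text
time_s: 14.85
tool_pos: [0.5578, -0.1502, 0.1798]
tool_rot: [180.0, 0.0, 155.6]
force: [0.6, -0.9, -0.3]
grip_width: 0.0868
grasp_force: 0.0
```

```bash
python3 - <<'E'
from h import *
o=get_obs();p=o['tool_pos'];y=np.radians(o['tool_rot'][2])
tx=np.array([np.cos(y),np.sin(y)]);ty=np.array([np.sin(y),-np.cos(y)]);d=np.array([.6387,-.0164])-p[:2]
print(p,o['tool_rot'],'tx ty',d@tx/.3,d@ty/.3,'tz',(p[2]-.02)/.3,'wz',(o['tool_rot'][2]-156)/180)
c=cam('side');X=cloud(c);d=np.hypot(X[...,0]-.475,X[...,1]+.2945)
m=(d<.04)&(X[...,2]>.076);q=X[m];print(m.sum(),cv2.minEnclosingCircle(q[:,:2].astype(np.float32)),np.percentile(q[:,2],[5,50,95]))
E
```

```text
[ 0.55784168 -0.15021982  0.17983664] [1.79978955e+02 3.62776054e-02 1.55647479e+02] tx ty -0.061611509703759636 0.5175172954149153 tz 0.5327888140843464 wz -0.0019584477850241593
205 ((0.4751676321029663, -0.293999582529068), 0.028515037149190903) [0.07788466 0.08361579 0.08885063]
```

The mid jar is seated: rim about 87 mm, as expected. Next is the narrow white jar.

Emit:
servo_tool:
  series:
    - [[-0.01,0.12,0,0,0,0,1],[-0.03,0.25,0,0,0,0,1],[-0.05,0.38,0,0,0,0,1],[-0.06,0.48,0.05,0,0,0,1],[-0.062,0.518,0.13,0,0,0,1],[-0.062,0.518,0.23,0,0,0,1],[-0.062,0.518,0.33,0,0,0,1],[-0.062,0.518,0.43,0,0,0,1],[-0.062,0.518,0.5,0,0,0,1],[-0.062,0.518,0.533,0,0,0,1],[-0.062,0.518,0.533,0,0,0,0.8],[-0.062,0.518,0.533,0,0,0,0.6]]

```text
time_s: 15.9
tool_pos: [0.6378, -0.0175, 0.0201]
tool_rot: [-180.0, 0.0, 155.9]
force: [0.5, -0.2, 0.7]
grip_width: 0.0798
grasp_force: 0.0
```

Emit:
servo_tool:
  series:
    - [[0,0,0,0,0,0,0.4],[0,0,0,0,0,0,0.4],[0,0,0,0,0,0,0.4],[0,0,0,0,0,0,0.4],[0,0,0,0,0,0,0.4],[0,0,0,0,0,0,0.4],[0,0,0,0,0,0,0.75],[0,0,0,0,0,0,0.75],[0,0,0,0,0,0,0.75]]

```text
time_s: 16.65
tool_pos: [0.6375, -0.0173, 0.0197]
tool_rot: [-180.0, -0.0, 155.9]
force: [0.3, 0.3, 0.2]
grip_width: 0.0547
grasp_force: 0.0
```

Emit:
servo_tool:
  series:
    - [[0,0,0,0,0,0.04,0.75],[0,0,0,0,0,0.08,0.75],[0,0,0,0,0,0.12,0.75],[0,0,0,0,0,0.16,0.75],[0,0,0,0,0,0.2,0.75],[0,0,0,0,0,0.24,0.75],[0,0,0,0,0,0.28,0.75],[0,0,0,0,0,0.32,0.75],[0,0,0,0,0,0.36,0.75],[0,0,0,0,0,0.4,0.75],[0,0,0,0,0,0.44,0.75],[0,0,0,0,0,0.47,0.75]]

```text
time_s: 17.65
tool_pos: [0.6375, -0.0171, 0.0197]
tool_rot: [-180.0, 0.0, 71.0]
force: [0.2, 0.4, -0.0]
grip_width: 0.0653
grasp_force: 0.0
```

Emit:
servo_tool:
  series:
    - [[0,0,0,0,0,0,0.4],[0,0,0,0,0,0,0.4],[0,0,0,0,0,0,0.4],[0,0,0,0,0,0,0.4],[0,0,0,0,0,0,0.4],[0,0,0,0,0,0,0.4],[0,0,0,0,0,0,0.4],[0,0,0,0,0,0,0.4]]

```text
time_s: 18.32
tool_pos: [0.6377, -0.0174, 0.0198]
tool_rot: [180.0, -0.0, 71.3]
force: [1.3, 0.1, -0.6]
grip_width: 0.0417
grasp_force: 20.0
```

Emit:
servo_tool:
  series:
    - [[0,0,-0.1,0,0,0,0.4],[0,0,-0.22,0,0,0,0.4],[0,0,-0.34,0,0,0,0.4],[0,0,-0.45,0,0,0,0.4],[-0.05,-0.01,-0.54,0,0,0,0.4],[-0.14,-0.03,-0.58,0,0,0,0.4],[-0.25,-0.054,-0.58,0,0,0,0.4],[-0.37,-0.08,-0.58,0,0,0,0.4],[-0.49,-0.105,-0.58,0,0,0,0.4],[-0.61,-0.13,-0.58,0,0,0,0.4],[-0.73,-0.157,-0.58,0,0,0,0.4],[-0.8,-0.172,-0.58,0,0,0,0.4]]

```text
time_s: 19.32
tool_pos: [0.5084, -0.2326, 0.1938]
tool_rot: [-180.0, 0.1, 71.0]
force: [0.2, -1.5, -1.0]
grip_width: 0.0418
grasp_force: 20.0
```

Emit:
servo_tool:
  series:
    - [[-0.1,-0.025,0,0,0,0,0.4],[-0.2,-0.045,0,0,0,0,0.4],[-0.251,-0.054,0,0,0,0,0.4],[-0.251,-0.054,0.05,0,0,0,0.4],[-0.251,-0.054,0.12,0,0,0,0.4],[-0.251,-0.054,0.17,0,0,0,0.4],[-0.251,-0.054,0.19,0,0,0,0.4],[-0.251,-0.054,0.19,0,0,0,0.4],[-0.251,-0.054,0.19,0,0,0,0.4],[-0.251,-0.054,0.19,0,0,0,0.4],[-0.251,-0.054,0.19,0,0,0,0.4],[-0.251,-0.054,0.19,0,0,0,0.4]]

```text
time_s: 20.32
tool_pos: [0.473, -0.2944, 0.1377]
tool_rot: [179.9, -0.0, 71.3]
force: [-1.0, -0.4, -1.0]
grip_width: 0.0417
grasp_force: 20.0
```

Emit:
servo_tool:
  series:
    - [[0,0,0.02,0,0,0,0.4],[0,0,0.045,0,0,0,0.4],[0,0,0.07,0,0,0,0.4],[0,0,0.09,0,0,0,0.4],[0,0,0.105,0,0,0,0.4],[0,0,0.115,0,0,0,0.4],[0,0,0.12,0,0,0,0.4],[0,0,0.121,0,0,0,0.4],[0,0,0.121,0,0,0,0.4]]

```text
time_s: 21.07
tool_pos: [0.472, -0.2941, 0.1017]
tool_rot: [-179.9, -0.1, 71.3]
force: [-4.4, 3.1, 10.5]
grip_width: 0.0417
grasp_force: 20.0
```

Emit:
servo_tool:
  series:
    - [[0,0,0,0,0,0,0.6],[0,0,0,0,0,0,0.8],[0,0,0,0,0,0,0.8],[0,0,-0.1,0,0,0,0.8],[0,0,-0.22,0,0,0,0.8],[0,0,-0.34,0,0,0,0.8],[0.06,0,-0.4,0,0,0,0.7],[0.18,0,-0.4,0,0,-0.01,0.7],[0.3,0,-0.4,0,0,-0.02,0.7],[0.43,0,-0.4,0,0,-0.03,0.7],[0.56,0,-0.4,0,0,-0.04,0.7],[0.69,0,-0.4,0,0,-0.04,0.7]]

```text
time_s: 22.07
tool_pos: [0.5391, -0.0964, 0.2205]
tool_rot: [179.9, -0.0, 78.6]
force: [0.2, 0.1, -0.1]
grip_width: 0.061
grasp_force: 0.0
```

```bash
cat >> h.py <<'E'
def go(x,y,z,yaw):
    o=get_obs();p=o['tool_pos'];w=np.radians(o['tool_rot'][2]);d=np.array([x,y])-p[:2]
    print('pos',p.round(4),o['tool_rot'].round(2),'shift',(d@[np.cos(w),np.sin(w)]/.3).round(4),(d@[np.sin(w),-np.cos(w)]/.3).round(4),((p[2]-z)/.3).round(4),'wz',round((o['tool_rot'][2]-yaw)/180,4))
E
python3 - <<'E'
from h import *
go(.6635,.2255,.15,78.5)
c=cam('side');X=cloud(c);d=np.hypot(X[...,0]-.475,X[...,1]+.2945)
m=(d<.04)&(X[...,2]>.13);q=X[m];print(m.sum(),cv2.minEnclosingCircle(q[:,:2].astype(np.float32)),np.percentile(q[:,2],[5,50,95]))
# clip yaw: post top, grey bright, z ~ .072
t=cam('top');d=t['depth'];X=cloud(t)
l=(np.hypot(X[...,0]-.661,X[...,1]-.2235)<.014)
m=(np.hypot(X[...,0]-.69,X[...,1]-.22)<.04)&(abs(X[...,2]-.0745)<.004)&(t['frame'].min(-1)>75)&~l
r=cv2.minAreaRect(X[m][:,:2].astype(np.float32)*1000);print(m.sum(),r)
E
```

```text
pos [ 0.5391 -0.0964  0.2205] [ 1.7995e+02 -3.0000e-02  7.8580e+01] shift 1.1337 0.194 0.2352 wz 0.0005
38 ((0.4734005331993103, -0.2941797971725464), 0.020995767787098885) [0.13067393 0.13753036 0.1414983 ]
57 ((687.0180053710938, 219.67855834960938), (32.51234436035156, 13.26027774810791), 75.24122619628906)
```

Emit:
servo_tool:
  series:
    - [[0.11,0.02,0,0,0,0,0.7],[0.23,0.04,0,0,0,0,0.7],[0.36,0.06,0,0,0,0,0.7],[0.49,0.085,0,0,0,0,0.7],[0.62,0.105,0,0,0,0,0.7],[0.75,0.13,0,0,0,0,0.7],[0.87,0.15,0,0,0,0,0.7],[0.96,0.17,0,0,0,0,0.7],[0.99,0.18,0.05,0,0,0,0.7],[0.99,0.18,0.1,0,0,0,0.7],[0.99,0.18,0.1,0,0,0,0.7]]

```text
time_s: 23.08
tool_pos: [0.6489, 0.1817, 0.1858]
tool_rot: [-179.7, 0.2, 78.6]
force: [-1.0, -0.2, -0.8]
grip_width: 0.0608
grasp_force: 0.0
```

```bash
python3 -c "
from h import *
go(.6635,.2255,.082,78.5)"
```

```text
pos [0.6489 0.1817 0.1858] [-179.69    0.25   78.57] shift 0.1528 0.0188 0.346 wz 0.0004
```

Emit:
servo_tool:
  series:
    - [[0.08,0.01,0,0,0,0,0.7],[0.144,0.014,0,0,0,0,0.7],[0.144,0.014,0,0,0,0,0.7],[0.144,0.014,0.08,0,0,0,0.7],[0.144,0.014,0.16,0,0,0,0.7],[0.144,0.014,0.24,0,0,0,0.7],[0.144,0.014,0.3,0,0,0,0.7],[0.144,0.014,0.34,0,0,0,0.7],[0.144,0.014,0.355,0,0,0,0.7],[0.144,0.014,0.355,0,0,0,0.7],[0.144,0.014,0.355,0,0,0,0.7]]

```text
time_s: 24.0
tool_pos: [0.6642, 0.2232, 0.0852]
tool_rot: [179.9, -0.0, 78.5]
force: [0.3, -1.1, -0.0]
grip_width: 0.0613
grasp_force: 0.0
```

```bash
python3 - <<'E'
from h import *
go(.6635,.2255,.082,78.5)
c=cam('side')['frame'][190:290,150:260]
cv2.imwrite('pics/log1.png',cv2.resize(c,(550,500),interpolation=2)[...,::-1])
E
```

```text
pos [0.6642 0.2232 0.0852] [ 1.7992e+02 -4.0000e-02  7.8480e+01] shift 0.007 -0.0037 0.0106 wz -0.0001
```

View pics/log1.png

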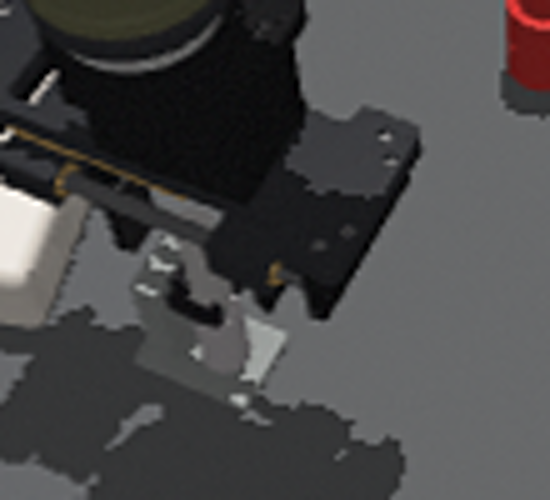

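The fingers straddle the logger body above the post at (195,260). Closing along the clip axis.

Emit:
servo_tool:
  series:
    - [[0.005,0,0.007,0,0,0,0.1],[0.005,0,0.007,0,0,0,0.1],[0.005,0,0.007,0,0,0,0.1],[0.005,0,0.007,0,0,0,0.1],[0.005,0,0.007,0,0,0,0.1],[0.005,0,0.007,0,0,0,0.1],[0.005,0,0.007,0,0,0,0.1],[0.005,0,0.007,0,0,0,0.1],[0.005,0,0.007,0,0,0,0.1],[0.005,0,0.007,0,0,0,0.1],[0.005,0,0.007,0,0,0,0.1],[0.005,0,0.007,0,0,0,0.1]]
  grip_force: 40

```text
time_s: 25.05
tool_pos: [0.6637, 0.2251, 0.0819]
tool_rot: [180.0, -0.0, 78.5]
force: [0.0, 0.1, 0.6]
grip_width: 0.0171
grasp_force: 40.0
```

Emit:
servo_tool:
  series:
    - [[0,-0.015,0,0,0,0,0.1],[0,-0.03,0,0,0,0,0.1],[0,-0.045,0,0,0,0,0.1],[0,-0.06,0,0,0,0,0.1],[0,-0.075,0,0,0,0,0.1],[0,-0.09,0,0,0,0,0.1],[0,-0.11,0,0,0,0,0.1],[0,-0.13,0,0,0,0,0.1],[0,-0.16,0,0,0,0,0.1],[0,-0.19,0,0,0,0,0.1],[0,-0.2,0,0,0,0,0.1],[0,-0.2,0,0,0,0,0.1]]

```text
time_s: 26.05
tool_pos: [0.6035, 0.2379, 0.0818]
tool_rot: [-179.9, -0.0, 78.6]
force: [1.1, -0.2, -0.8]
grip_width: 0.0172
grasp_force: 40.0
```

```bash
python3 - <<'E'
from h import *
print(get_obs()['tool_pos'],get_obs()['force'])
c=cam('side')['frame'][190:290,150:260]
cv2.imwrite('pics/log2.png',cv2.resize(c,(550,500),interpolation=2)[...,::-1])
E
```

```text
[0.60352082 0.23794247 0.08183677] [ 1.08924024 -0.1693986  -0.78993995]
```

View pics/log2.png

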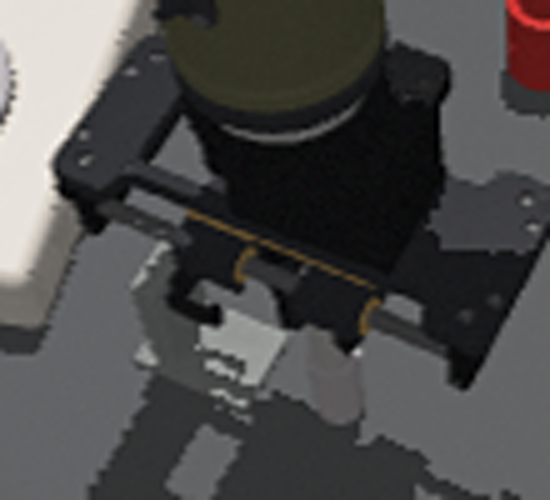

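The logger is out of the jaws and upright, foot at (340,390). Lift and carry.

Emit:
servo_tool:
  series:
    - [[0,0,-0.08,0,0,0,0.1],[0,0,-0.2,0,0,0,0.1],[0,0,-0.32,0,0,0,0.1],[0,0,-0.44,0,0,0,0.1],[-0.04,0,-0.53,0,0,0,0.1],[-0.12,-0.01,-0.567,0,0,0,0.1],[-0.22,-0.01,-0.567,0,0,0,0.1],[-0.33,-0.01,-0.567,0,0,0,0.1],[-0.45,-0.02,-0.567,0,0,0,0.1],[-0.57,-0.02,-0.567,0,0,0,0.1],[-0.69,-0.03,-0.567,0,0,0,0.1],[-0.81,-0.03,-0.567,0,0,0,0.1]]

```text
time_s: 27.1
tool_pos: [0.5471, -0.0013, 0.2522]
tool_rot: [180.0, -0.0, 78.5]
force: [0.8, 0.2, 0.2]
grip_width: 0.0168
grasp_force: 40.0
```

Emit:
servo_tool:
  series:
    - [[-0.12,-0.01,0,0,0,0,0.1],[-0.24,-0.02,0,0,0,0,0.1],[-0.36,-0.02,0,0,0,0,0.1],[-0.48,-0.03,0,0,0,0,0.1],[-0.6,-0.03,0,0,0,0,0.1],[-0.71,-0.04,0,0,0,0,0.1],[-0.81,-0.04,0,0,0,0,0.1],[-0.89,-0.045,0,0,0,0,0.1],[-0.95,-0.049,0,0,0,0,0.1],[-0.99,-0.049,0,0,0,0,0.1],[-0.99,-0.049,0,0,0,0,0.1],[-0.99,-0.049,0,0,0,0,0.1]]

```text
time_s: 28.1
tool_pos: [0.474, -0.288, 0.252]
tool_rot: [180.0, -0.0, 78.4]
force: [0.5, 0.2, -1.3]
grip_width: 0.0171
grasp_force: 40.0
```

```bash
python3 - <<'E'
from h import *
go(.472,-.294,.25,78.5)
p=get_obs()['tool_pos']
c=cam('side');X=cloud(c)
d=np.hypot(X[...,0]-p[0]-.002,X[...,1]-p[1])
from scipy.optimize import least_squares
def fit(q,r):
    return least_squares(lambda c:np.hypot(*(q-c).T)-r,q.mean(0)-.5*r*np.array([0,1]),loss='soft_l1',f_scale=.001).x.round(4)
for lo,hi in((p[2]-.072,p[2]-.055),(p[2]-.055,p[2]-.035)):
    m=(d<.03)&(X[...,2]>lo)&(X[...,2]<hi);print('foot',m.sum(),fit(X[m][:,:2],.012))
d=np.hypot(X[...,0]-.4745,X[...,1]+.294)
m=(d<.026)&(X[...,2]>.095)&(X[...,2]<.132);print('jar',m.sum(),fit(X[m][:,:2],.021))
cv2.imwrite('pics/ins.png',cv2.resize(c['frame'][60:160,240:350],(550,500),interpolation=2)[...,::-1])
E
```

```text
pos [ 0.474 -0.288  0.252] [179.99  -0.    78.39] shift -0.0208 -0.0024 0.0068 wz -0.0006
foot 46 [ 0.4763 -0.2884]
foot 54 [ 0.476  -0.2884]
jar 177 [ 0.4742 -0.2942]
```

View pics/ins.png

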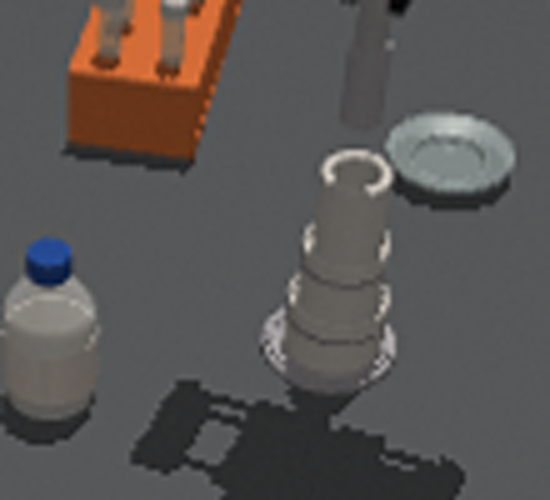

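The stack stands straight, with the logger's foot just above the well: (362,115) over (357,172). The measured offset agrees with the TCP target, so I'll lower it.

Emit:
servo_tool:
  series:
    - [[-0.02,-0.003,0,0,0,0,0.1],[-0.02,-0.003,0.01,0,0,0,0.1],[-0.02,-0.003,0.03,0,0,0,0.1],[-0.02,-0.003,0.05,0,0,0,0.1],[-0.02,-0.003,0.07,0,0,0,0.1],[-0.02,-0.003,0.09,0,0,0,0.1],[-0.02,-0.003,0.105,0,0,0,0.1],[-0.02,-0.003,0.12,0,0,0,0.1],[-0.02,-0.003,0.135,0,0,0,0.1],[-0.02,-0.003,0.15,0,0,0,0.1],[-0.02,-0.003,0.16,0,0,0,0.1],[-0.02,-0.003,0.16,0,0,0,0.1]]

```text
time_s: 29.15
tool_pos: [0.4717, -0.2929, 0.2032]
tool_rot: [-179.9, -0.0, 78.5]
force: [-0.1, -0.2, -1.9]
grip_width: 0.0167
grasp_force: 40.0
```

Emit:
servo_tool:
  series:
    - [[0,0,0.01,0,0,0,0.1],[0,0,0.022,0,0,0,0.1],[0,0,0.034,0,0,0,0.1],[0,0,0.045,0,0,0,0.1],[0,0,0.054,0,0,0,0.1],[0,0,0.06,0,0,0,0.1],[0,0,0.063,0,0,0,0.1],[0,0,0.063,0,0,0,0.1],[0,0,0.063,0,0,0,0.1]]

```text
time_s: 29.9
tool_pos: [0.4722, -0.2931, 0.1851]
tool_rot: [180.0, -0.0, 78.5]
force: [-0.2, 0.1, -0.9]
grip_width: 0.017
grasp_force: 40.0
```

Emit:
servo_tool:
  series:
    - [[0,0,0.003,0,0,0,0.1],[0,0,0.005,0,0,0,0.1],[0,0,0.005,0,0,0,0.1],[0,0,0.005,0,0,0,0.1]]

```text
time_s: 30.23
tool_pos: [0.4723, -0.2932, 0.1838]
tool_rot: [180.0, -0.0, 78.5]
force: [0.6, -0.9, 0.8]
grip_width: 0.0169
grasp_force: 40.0
```

Emit:
servo_tool:
  series:
    - [[0,0,0,0,0,0,0.25],[0,0,0,0,0,0,0.35],[0,0,0,0,0,0,0.5],[0,0,0,0,0,0,0.6],[0,0,0,0,0,0,0.6],[0,0,-0.08,0,0,0,0.6],[0,0,-0.18,0,0,0,0.6],[0,0,-0.3,0,0,0,0.6],[0,0,-0.4,0,0,0,0.6],[0.12,0,-0.45,0,0,0,0.6],[0.25,0,-0.45,0,0,0,0.6],[0.38,0,-0.45,0,0,0,0.6]]

```text
time_s: 31.23
tool_pos: [0.4953, -0.1813, 0.3202]
tool_rot: [179.8, -0.0, 78.3]
force: [1.3, 0.5, -0.6]
grip_width: 0.0519
grasp_force: 0.0
```

Emit:
servo_tool:
  series:
    - [[0.12,0,0,0,0,0,0.6],[0.24,0,0,0,0,0,0.6],[0.36,0,0,0,0,0,0.6],[0.48,0,0,0,0,0,0.6],[0.55,0,0,0,0,0,0.6],[0.55,0,0,0,0,0,0.6],[0.55,0,0,0,0,0,0.6]]

```text
time_s: 31.82
tool_pos: [0.5277, -0.0183, 0.3182]
tool_rot: [-180.0, 0.0, 78.7]
force: [0.3, -1.0, 1.0]
grip_width: 0.0525
grasp_force: 0.0
```

```bash
python3 - <<'E'
from h import *
c=cam('side');X=cloud(c)
d=np.hypot(X[...,0]-.4745,X[...,1]+.294)
m=(d<.025)&(X[...,2]>.2);q=X[m];print(m.sum(),np.percentile(q[:,2],[50,95,100]).round(4),cv2.minEnclosingCircle(q[:,:2].astype(np.float32)))
T=cam('top')['frame']
a=cv2.resize(c['frame'][60:160,240:350],(396,360),interpolation=2);b=cv2.resize(T[110:260,120:420],(404,202))
cv2.imwrite('pics/fin.png',np.hstack([a,np.vstack([b,np.zeros((158,404,3),np.uint8)])])[...,::-1])
E
```

```text
12 [0.208  0.2143 0.2145] ((0.47823625802993774, -0.28712427616119385), 0.004787597805261612)
```

View pics/fin.png

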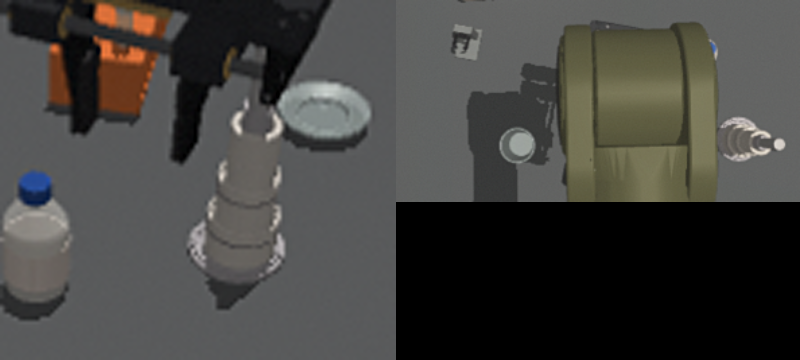

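The logger stands in the well, partly hidden by the gripper. I'll back off a bit more and check its height.

Emit:
servo_tool:
  series:
    - [[0.12,0,0,0,0,0,0.6],[0.24,0,0,0,0,0,0.6],[0.36,0,0,0,0,0,0.6],[0.48,0,0,0,0,0,0.6],[0.6,0,0,0,0,0,0.6],[0.7,0,0,0,0,0,0.6],[0.7,0,0,0,0,0,0.6],[0.7,0,0,0,0,0,0.6]]

```text
time_s: 32.58
tool_pos: [0.5696, 0.1864, 0.318]
tool_rot: [-180.0, 0.1, 78.6]
force: [0.4, -1.2, -0.2]
grip_width: 0.0519
grasp_force: 0.0
```

```bash
python3 - <<'E'
from h import *
for n,bx in(('side',.0023),('top',-.0024)):
    c=cam(n);X=cloud(c);d=np.hypot(X[...,0]-.472,X[...,1]+.294)
    m=(d<.03)&(X[...,2]>.217)&(X[...,2]<.26);q=X[m]
    if len(q): print(n,m.sum(),np.percentile(q[:,2],[5,50,95]).round(4),cv2.minEnclosingCircle(q[:,:2].astype(np.float32)))
    if n=='side': a=cv2.resize(c['frame'][40:160,230:360],(433,400),interpolation=2)
cv2.imwrite('pics/fin2.png',a[...,::-1])
E
```

```text
side 36 [0.2175 0.2236 0.2258] ((0.4730769693851471, -0.2921295166015625), 0.010213562287390232)
top 68 [0.2195 0.2227 0.2253] ((0.4720761179924011, -0.2922830581665039), 0.009230852127075195)
```

View pics/fin2.png

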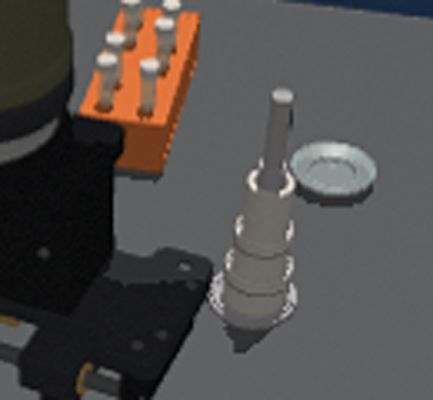

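The logger's top is at 223 mm, which is what fully home should read, and the stack is upright with its tip at (283,95). Handing in.

```bash
python3 -c "
from cell import env
print(env.sign_off())"
```

```text
the job is handed in; nothing more can be done
None
```

I handed the job in at about 33 s of robot time: the three white jars stand upright in the dock in the order asked, the logger is fully home in the narrowest jar, and I never touched the beaker or the bottle.

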